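# Turn the gauge flat up and weight it

### The job

A strain gauge has just been glued to the flat of the shaft in the bearing stand. Turn the shaft until the flat faces straight up, and only then stand the brass weight upright on the middle of the flat, gently, so that it presses the gauge while the glue sets. Leave the shaft with the flat up and the dish, the beaker and the pen where they are.

Things in the scene. Friction and masses are not known exactly. Their poses are not given: they have to be found in the camera images.
- shaft_stand: bearing stand fixed to the bench: grey base plate 230 x 100 x 12 mm with two aluminium bearing blocks 16 mm thick, 56 mm wide, their centres 92 mm before and behind the middle, rounded tops 128 mm above the bench. Origin: centre of its underside, on the bench. x axis: along the shaft, away from the robot; z up. The shaft's axis runs along this x, 100 mm above the origin, with free space all round it between the blocks and 88 mm between the shaft's axis and the base plate
- shaft (a joint): turn of the steel shaft (38 mm diameter) in its bearings about the stand's x axis, in rad. At 0 (or any whole turn) the flat faces straight up; seen from the robot, with positive values the flat turns from up to the right (-y of the stand), at pi/2 it faces right, at pi down, at 3/2 pi left. At the start it stands anywhere from 1.0 to 5.28. It turns freely either way as far as is needed, has no detents, and stays where it is left (friction about 0.08 N m)
- grip_mid (a point): middle of the shaft's plain round length (38 mm diameter, 80 mm long, from the flat to the far bearing block), on the shaft's axis, 40 mm beyond the stand's middle: the place to grip the shaft across. Axes turn with the shaft: x along it away from the robot, z out of the flat
- flat_mid (a point): centre of the flat's surface, with the small copper foil gauge on it. The flat is 68 mm long along the shaft and 31 mm wide, cut 8 mm deep (11 mm from the shaft's axis), and lies between the near bearing block and the plain length, 37 mm on the near side of the stand's middle. Axes turn with the shaft: x along it, z straight out of the flat. The near end of the shaft, outside the block, has the same flat, so that its end looks like a D
- weight_mid (a point): brass weight, about 200 g, standing on the bench to the right of the stand: round body 32 mm diameter and 29 mm high with a knob 16 mm diameter on top, 42 mm high in all. This point is on its axis, half-way up (21 mm above its underside); z is its upward axis
- weight: the same brass weight; origin at the centre of its underside
- petri_a: bystander: clear round dish, 87 mm diameter, 13 mm high, origin at the centre of its underside
- beaker: bystander: clear beaker, 55 mm diameter, 70 mm high, origin at the centre of its underside
- pen_a: bystander: pen, 145 mm long, lying on the bench, origin at the centre of its underside
Mind the look-alikes: they are no part of the job. Of the things like the weight, leave any that is blue or orange; of the rest the smaller one is meant.

How it is judged (in metres and radians):
On the way:
1. the flat faces up (within 7 degrees) while the weight is not yet on the shaft (angle between flat_mid's own z axis and vertical below 0.12 rad and contact force between weight and shaft_stand below 0.05 N and horizontal distance between weight and flat_mid above 0.04 m), for 0.2 s.
At the end, for the whole second after the job is handed in: the flat faces up within 7 degrees and the brass weight stands upright (within 8 degrees) on it, its centre within 10 mm of the flat's middle along the shaft and 7 mm across, at rest and let go (angle between flat_mid's own z axis and vertical below 0.12 rad and angle between weight's own z axis and vertical below 0.14 rad and x of weight in the frame of flat_mid between -0.01 and 0.01 m and y of weight in the frame of flat_mid between -0.007 and 0.007 m and z of weight in the frame of flat_mid between -0.004 and 0.004 m and contact force between weight and shaft_stand above 0.5 N and linear speed of weight below 0.02 m/s and velocity of joint shaft between -0.05 and 0.05 rad/s); the robot touches nothing.
It fails at once if the weight is rammed onto the shaft (over 40 N) (contact force between weight and shaft_stand above 40 N).
It fails at once if the weight is dropped from more than about 10 mm (moves at over 0.45 m/s out of the fingers) (linear speed of weight above 0.45 m/s and contact force between weight and the fingers below 0.05 N).
It fails at once if the weight is knocked over (tilted over 60 degrees) (angle between weight's own z axis and vertical above 1.05 rad).
It fails at once if the dish, the beaker or the pen is pushed more than 40 mm (distance of any of petri_a, beaker, pen_a from where it was at the start of the episode above 0.04 m).
It also fails if it takes over 72 s, if anything falls off the work surface, if the arm or the gripper's body presses on something with over 40 N, if the wrist force passes 120 N, or if a joint passes its speed limit or range.

### The arm

A 6-joint arm with a two-finger parallel gripper is mounted at the origin on a cart in front of the work surface, level with it; the furniture and walls round the work are solid. World frame = base frame: x ahead of the robot, y to its left, z up, the work surface at z = 0. Lengths are in mm, angles in rad, forces in N, time in s.
With the tool pointing down it reaches from about 300 to 775 mm from the base axis. Payload 14.6 kg.
Tool frame: the origin (TCP) lies at the very end of the fingers, on their centre line; the grasp point (between the pads) lies manip.grasp_offset behind it (manip.grasp_offset is the distance from the TCP to the grasp point, in mm); z points along the fingers, y is the direction in which the jaws open and shut (so a half turn about z gives the same grasp; the last joint's range is limited). The gripper opens to 94 mm and grips with 3 to 60 N. Pads are 16 mm wide; open, the fingers measure 119 mm over their backs; the gripper's body (75 mm by 177 mm) begins 78 mm behind the grasp point.
Start: joints at [1.035, 0.3, 1.521, -0, 1.321, -0.067], TCP at [248.495, 490.652, 205.446] pointing down, gripper open.
Joint ranges: [-3.03, 3.03], [-0.79, 2.21], [0.23, 2.52], [-1.04, 4.18], [0, 3.07], [-2.55, 2.55]. Speed limits (rad/s): [2.22, 2.22, 2.57, 3.14, 3.14, 3.14].

### API

Orientations are given as [roll, pitch, yaw] about the fixed x, y, z axes, in that order (R = Rz(yaw) Ry(pitch) Rx(roll)).
In Python, from cell import manip gives the robot as it stands.
- The arm moves only by the tool send_rows, never from a script. Its argument "commands" is a list of rows, each a list of 2 entries, a list of its own where there are three numbers: the shift along the tool's x, y, z in m, then the turn about the tool's z in rad. A call has exactly 8 rows; each row is the pose to reach, as a shift and turn from the pose commanded when the call began, along the tool's axes at that moment; what a row does not reach only later rows make up. A row lasts 1/12 s, in which the tool goes at most 41.7 mm and 7.16 degrees, less where a joint would pass 70% of its speed; a pose out of reach is approached as far as the arm can. A call with a gripper value outside its range is refused whole. "hand" is the closure, from -1 (fully open) to 1 (shut), so that 0 is half open, set as the call begins (left out, the last holds). The fingers move at their own pace and stop on an object; "force" is the grip in N (left out, the last holds). Time passes only in rows, so rows that repeat a pose let the fingers close, or fill a call up. It gives the time, the measured TCP pose, the force and the opening at its end, in the units of the state.
- manip.read_state(): the state, without advancing time (a new reading comes with each control period).
- manip.camera(name): name is "scene" or "top" or "wrist"; returns the picture (420x560x3 uint8, red, green, blue); there is no depth.
- manip.camera_model(name): a dict with "K" (3x3 intrinsics, pixels), "k1" (the pictures are not rectified: a ray, as slopes to the right and down, at radius r is drawn at 1 + k1 r^2 times it, then the intrinsics apply), "eye" and "attitude" of the camera in the world; the wrist camera has in their place "mount" (4x4, takes a point from camera to tool coordinates, whose origin is the TCP and whose axes are the flange's). Camera axes: x right, y down, z forward; pixel columns grow to the right and rows downward; lengths in mm; the calibration is good to about 2 mm. A picture is of the moment at which its call begins: read the wrist's pose just before it. camera_model takes no time and is no camera call.
- manip.sign_off(): hands the job in, once; it reports no verdict.
The state is a dict: "clock": time; "joints": joint angles; "qd": joint speeds; "effort": joint torques, N m; "eef_pos": TCP position; "eef_rot": TCP orientation; "wrist_force": force on the tool from outside, world axes, zero at the start; "moment": the same for the moment, N m; "finger_gap": finger opening in mm.
Only numpy, scipy, OpenCV 4.12 (cv2) and the standard library are available. Lean on these libraries where they do the work, as an engineer would, in place of code of your own. Each camera call takes 0.05 s, during which the arm holds its last target.

## Working session

There is one attempt and no reset: what is moved stays moved. The work goes in short steps, Python scripts to look and compute and a tool call to move; the robot and the scene stay as the last step left them, time stands still between calls to the robot, and variables do not carry over. Pictures are saved under pics/ and viewed, and the job is handed in when it is done.

Besides the shell and the picture viewer there is one more tool, called after ">>>" as a command line: name --argument value ..., lists and objects as JSON in quotes. send_rows: Moves the arm, as the interface text tells. Its arguments: {"type":"object","properties":{"commands":{"type":"array","items":{"type":"array"}},"hand":{"type":"number"},"force":{"type":"number"}},"required":["commands"]}

```bash
mkdir -p pics; ls
python3 - <<'E'
from cell import manip
import cv2
s=manip.read_state();print(s)
print(manip.grasp_offset)
for n in ["scene","top","wrist"]:
    im=manip.camera(n);cv2.imwrite(f"pics/{n}0.png",im[:,:,::-1]);print(n,manip.camera_model(n))
E
```

```text
pics
{'clock': 0.0, 'joints': array([ 1.03543817e+00,  3.00451347e-01,  1.52158189e+00, -6.09237447e-06,
        1.32068349e+00, -6.65709125e-02]), 'qd': array([ 0.00035585,  0.00079222, -0.00174485,  0.00042873,  0.00015354,
        0.00041738]), 'effort': array([-7.10503482e-04, -5.31806803e+01, -3.52747250e+01,  7.07675633e-02,
        2.43817287e-02, -5.17507726e-05]), 'eef_pos': array([248.35001504, 490.44634271, 204.89682119]), 'eef_rot': array([-3.14047068e+00, -6.88871732e-05,  2.67280689e+00]), 'wrist_force': array([-0.9332073 , -0.07701748, -0.03474624]), 'moment': array([ 0.01119675,  0.0171919 , -0.03864784]), 'finger_gap': 94.02186200528166}
18.8
scene {'K': array([[422.47389563,   0.        , 280.22831372],
       [  0.        , 422.47389563, 209.71645731],
       [  0.        ,   0.        ,   1.        ]]), 'k1': 0.014551316676346952, 'eye': array([ 192.0144549 , -759.42155041,  807.61194672]), 'attitude': array([-2.29489135, -0.0092364 , -0.48264103])}
top {'K': array([[518.69892269,   0.        , 278.83528203],
       [  0.        , 518.69892269, 203.15944151],
       [  0.        ,   0.        ,   1.        ]]), 'k1': 0.04144122285748963, 'eye': array([ 478.41500331,  -30.02199494, 1488.08715823]), 'attitude': array([-3.06325701e+00,  1.56568195e-03, -1.55540617e+00])}
wrist {'K': array([[349.15137644,   0.        , 281.47582342],
       [  0.        , 349.15137644, 208.38252307],
       [  0.        ,   0.        ,   1.        ]]), 'k1': -0.041504467366121726, 'mount': array([[ 3.05422632e-04, -9.64945898e-01, -2.62448699e-01,
         7.73299000e+01],
       [ 9.99999948e-01,  2.68512781e-04,  1.76500433e-04,
         1.36229877e-01],
       [-9.98425391e-05, -2.62448740e-01,  9.64945931e-01,
        -1.78957674e+02],
       [ 0.00000000e+00,  0.00000000e+00,  0.00000000e+00,
         1.00000000e+00]])}
```

View pics/scene0.png

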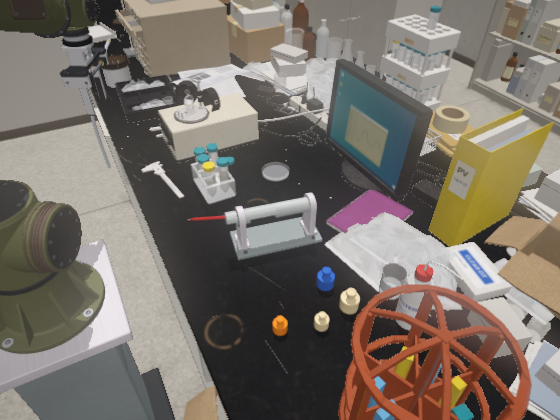

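View pics/top0.png

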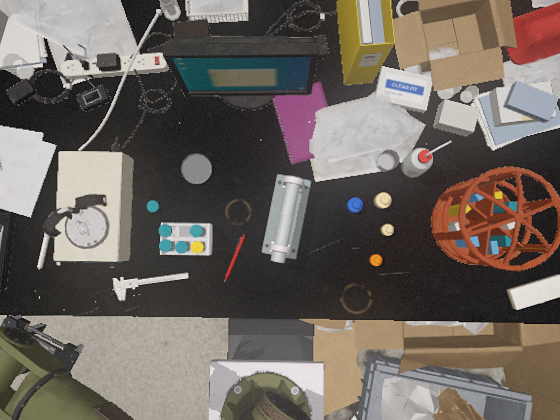

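View pics/wrist0.png

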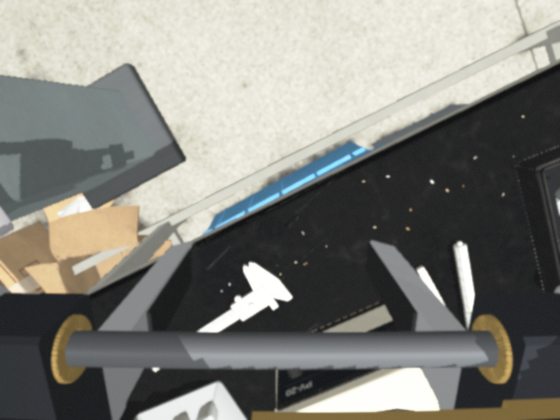

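```bash
cat > h.py <<'E'
import numpy as np, cv2
from scipy.spatial.transform import Rotation as R
from cell import manip
def Rm(e): return R.from_euler('xyz',e).as_matrix()
def cam(n,st=None):
    m=manip.camera_model(n)
    if n!='wrist': A=np.array(m['attitude']);A=A if A.shape==(3,3) else Rm(A);return m['K'],m['k1'],A,np.array(m['eye'])
    st=st or manip.read_state();T=np.array(m['mount']);Rt=Rm(st['eef_rot'])
    return m['K'],m['k1'],Rt@T[:3,:3],Rt@T[:3,3]+st['eef_pos']
def ray(c,uv):
    K,k,A,e=c
    d=np.array([(uv[0]-K[0,2])/K[0,0],(uv[1]-K[1,2])/K[1,1]]);s=d.copy()
    for _ in range(20): s=d/(1+k*(s@s))
    return e,A@np.array([*s,1.])
def atz(c,uv,z):
    e,d=ray(c,uv);return e+d*(z-e[2])/d[2]
def proj(c,P):
    K,k,A,e=c;p=A.T@(np.array(P,float)-e);s=p[:2]/p[2];s=s*(1+k*(s@s));return np.array([K[0,0]*s[0]+K[0,2],K[1,1]*s[1]+K[1,2]])
def tri(l):
    M=np.zeros((3,3));b=np.zeros(3)
    for c,uv in l:
        e,d=ray(c,uv);d=d/np.linalg.norm(d);Q=np.eye(3)-np.outer(d,d);M+=Q;b+=Q@e
    return np.linalg.solve(M,b)
def crop(im,x,y,w,h,f,name):
    c=im[y:y+h,x:x+w,::-1];cv2.imwrite(name,cv2.resize(c,None,fx=f,fy=f,interpolation=cv2.INTER_CUBIC))
def snap(n,name):
    st=manip.read_state();im=manip.camera(n);cv2.imwrite(f'pics/{name}.png',im[:,:,::-1]);return st,im
E
python3 - <<'E'
from h import *
s=cv2.imread('pics/scene0.png')[:,:,::-1];t=cv2.imread('pics/top0.png')[:,:,::-1]
crop(s,180,180,150,80,5,'pics/c1.png');crop(t,250,165,70,105,5,'pics/c2.png');crop(s,260,255,110,85,6,'pics/c3.png');crop(t,330,180,80,90,6,'pics/c4.png')
cs,ct=cam('scene'),cam('top')
print(tri([(cs,(321,318)),(ct,(388,230))]),atz(cs,(321,330),0),atz(ct,(388,230),20))
E
```

```text
[ 522.42854362 -333.82347306   26.63625192] [ 517.79964573 -345.51520669    0.        ] [ 522.36139015 -335.05630193   20.        ]
```

View pics/c1.png

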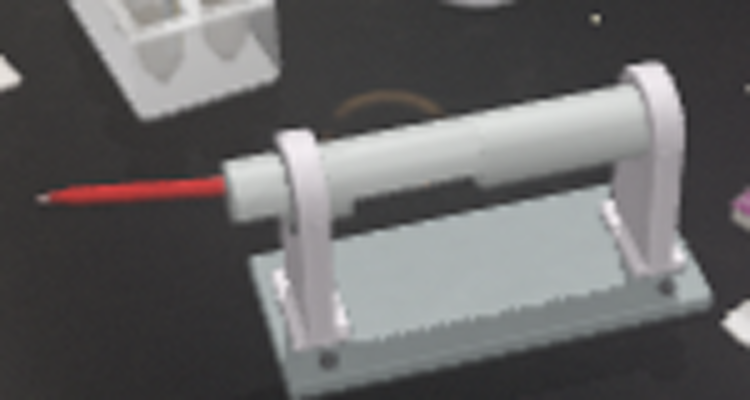

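View pics/c2.png

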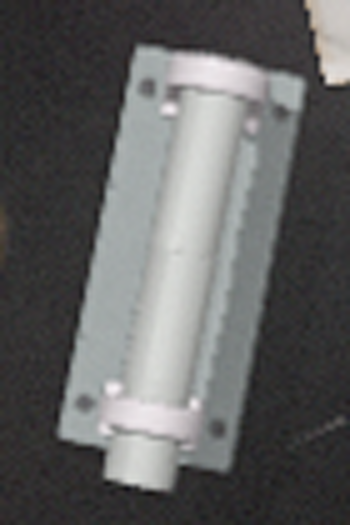

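View pics/c3.png

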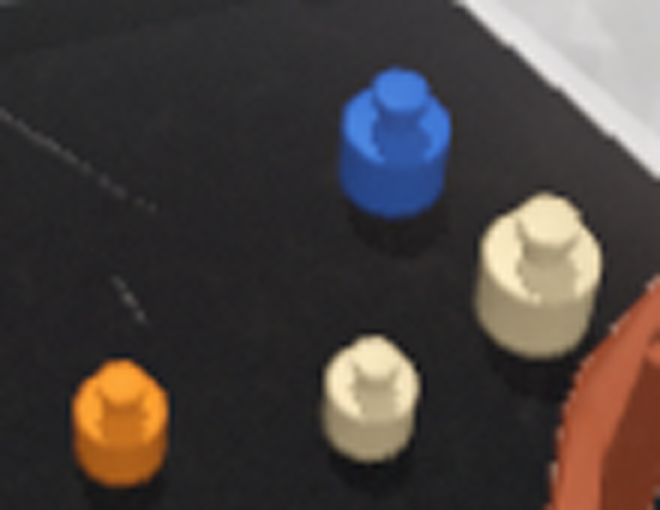

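View pics/c4.png

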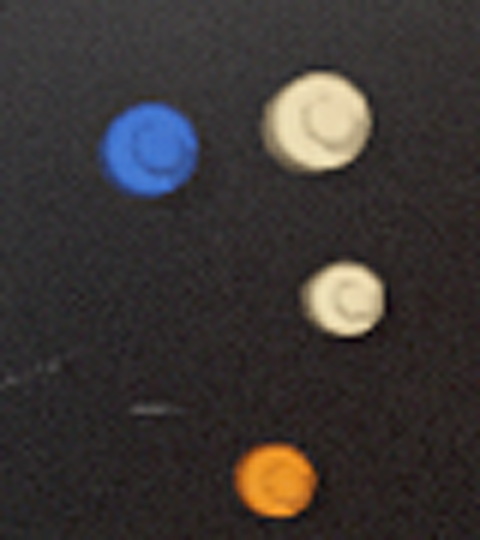

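Run:
```python
from h import *
cs,ct=cam('scene'),cam('top')
T=lambda x,y:(250+x/5-.4,165+y/5-.4); S=lambda x,y:(180+x/5-.4,180+y/5-.4)
c=[atz(ct,T(*p),12) for p in [(137,45),(305,78),(232,470),(57,438)]]
for p in c: print(p.round(1))
print('dims',[np.linalg.norm(c[i]-c[(i+1)%4]).round(1) for i in range(4)],'mean',np.mean(c,0))
d=(c[0]+c[1]-c[2]-c[3]);print('yaw',np.arctan2(d[1],d[0]))
for p in [(250,262),(290,395),(712,300)]: print('scene',atz(cs,S(*p),12 if p!=(290,395) else 0).round(1))
# shaft end & axis
print('end top', atz(ct,T(143,463),119).round(1), 'far',atz(ct,T(212,90),119).round(1))
T6=lambda x,y:(330+x/6-.4,180+y/6-.4);S6=lambda x,y:(260+x/6-.4,255+y/6-.4)
print('weight knob top',tri([(ct,T6(353,298)),(cs,S6(377,353))]), atz(ct,T6(353,298),42),atz(cs,S6(377,353),42))
b=[atz(cs,S6(x,410),15)for x in(322,416)];print('w width',np.linalg.norm(b[0]-b[1]))
w=[atz(cs,S6(x,275),15)for x in(477,600)];print('big width',np.linalg.norm(w[0]-w[1]))
for n,l in [('dish',(196,168)),('beaker',(387,160)),('pen1',(243,236)),('pen2',(226,281)),('orange',(376,260)),('blue',(355,205)),('big',(383,201)),('rack1',(160,222)),('rack2',(212,256))]: print(n,atz(ct,l,10).round(0))
```

```text
[679.1 -19.4  12. ]
[ 661.6 -115.9   12. ]
[437.7 -76.9  12. ]
[454.1  22.4  12. ]
dims [np.float64(98.1), np.float64(227.3), np.float64(100.7), np.float64(228.9)] mean [558.12919172 -47.42143111  12.        ]
yaw -0.1779878418284942
scene [453.5  16.   12. ]
scene [438.5 -71.1   0. ]
scene [ 659.  -121.3   12. ]
end top [443.5 -26.7 119. ] far [641.1 -60.3 119. ]
weight knob top [ 524.75320691 -332.57775495   40.23754459] [ 523.7582564  -331.68851933   42.        ] [ 524.97982123 -333.97753153   42.        ]
w width 34.08670919436455
big width 46.82234106599617
dish [692. 213.  10.]
beaker [ 723. -334.   10.]
pen1 [499.  75.  10.]
pen2 [372. 120.  10.]
orange [ 437. -303.   10.]
blue [ 592. -243.   10.]
big [ 605. -323.   10.]
rack1 [535. 311.  10.]
rack2 [441. 161.  10.]
```

```bash
cat >> h.py <<'E'
YAW=np.pi-.172
def goal(P,yaw=None,st=None):
    st=st or manip.read_state();Rt=Rm(st['eef_rot']);d=Rt.T@(np.array(P)-st['eef_pos'])
    t=0 if yaw is None else -((yaw-st['eef_rot'][2]+np.pi)%(2*np.pi)-np.pi)
    print('shift m',(d/1000).round(4),'turn',round(t,4),'| at',st['eef_pos'].round(1),'clk',st['clock'],'F',st['wrist_force'].round(1))
E
python3 -c "
from h import *
goal((350,-12,110),YAW)"
```

```text
shift m [-0.3177 -0.4023  0.0954] turn -0.2968 | at [248.4 490.5 205. ] clk 0.15 F [-0.1  0.1  0.7]
```

>>> send_rows --commands '[[[-0.025,-0.032,0.0],-0.02],[[-0.05,-0.064,0.0],-0.04],[[-0.075,-0.095,0.01],-0.06],[[-0.1,-0.127,0.02],-0.08],[[-0.125,-0.158,0.03],-0.1],[[-0.15,-0.19,0.04],-0.13],[[-0.175,-0.222,0.05],-0.16],[[-0.198,-0.251,0.06],-0.19]]'

```text
clock: 0.82
eef_pos: [311.4, 175.3, 145.0]
eef_rot: [3.141, 0.0, 2.865]
wrist_force: [-0.1, 0.7, -0.6]
finger_gap: 94.0
```

```bash
python3 -c "
from h import *
goal((350,-12,110),YAW)"
```

```text
shift m [-0.0884 -0.1697  0.035 ] turn -0.105 | at [311.4 175.3 145. ] clk 0.8167 F [-0.1  0.7 -0.6]
```

>>> send_rows --commands '[[[-0.016,-0.031,0.006],-0.02],[[-0.032,-0.062,0.012],-0.04],[[-0.048,-0.092,0.018],-0.06],[[-0.064,-0.122,0.025],-0.08],[[-0.08,-0.152,0.031],-0.1],[[-0.088,-0.17,0.035],-0.105],[[-0.088,-0.17,0.035],-0.105],[[-0.088,-0.17,0.035],-0.105]]'

```text
clock: 1.48
eef_pos: [349.4, -10.9, 110.3]
eef_rot: [3.142, -0.001, 2.965]
wrist_force: [-0.1, 0.3, -0.4]
finger_gap: 93.7
```

```bash
python3 -c "
from h import *
st,im=snap('wrist','w1');print(st['eef_pos'],st['eef_rot']);c=cam('wrist',st)
print(proj(c,(445,-29,100)))"
```

```text
[349.36393185 -10.92260626 110.25108271] [ 3.14153728e+00 -7.38423815e-04  2.96525192e+00]
[279.15379096 388.02459743]
```

View pics/w1.png

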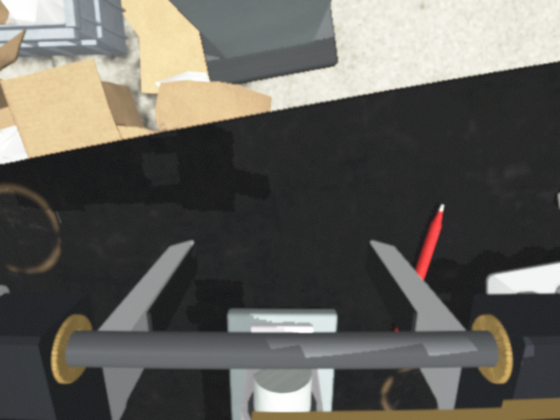

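```bash
python3 -c "
from h import *
im=cv2.imread('pics/w1.png')[:,:,::-1];crop(im,220,300,125,120,6,'pics/c5.png')"
```

```text
(no output)
```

View pics/c5.png

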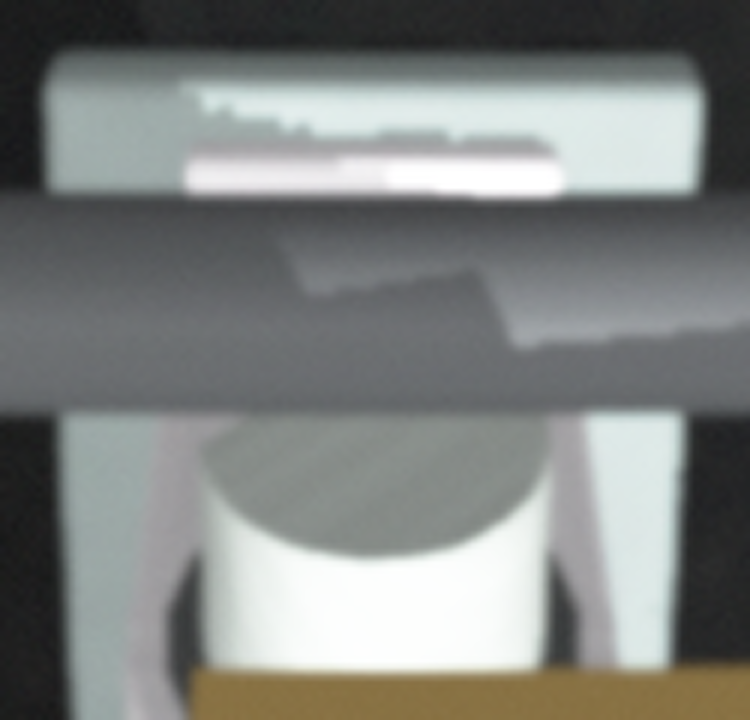

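Run:
```python
from h import *
st={'eef_pos':np.array([349.364,-10.923,110.251]),'eef_rot':np.array([3.141537,-.000738,2.96525])}
c=cam('wrist',st)
o=np.array([558,-48.5,0]);X=np.array([np.cos(.172),-np.sin(.172),0]);Y=np.array([np.sin(.172),np.cos(.172),0])
for xe in(-114,-117,-120):
  for p in[(203,450),(235,420),(552,450),(375,557),(290,530),(460,540)]:
    e,d=ray(c,(220+p[0]/6-.4,300+p[1]/6-.4));t=(xe-(e-o)@X)/(d@X);P=e+d*t-o
    y,z=P@Y,P[2]-100;print(xe,p,'y %.1f z %.1f r %.1f phi %.2f'%(y,z,np.hypot(y,z),np.arctan2(-y,z)))
```

```text
-114 (203, 450) y -18.2 z -13.3 r 22.5 phi 2.20
-114 (235, 420) y -14.8 z -18.3 r 23.5 phi 2.46
-114 (552, 450) y 22.4 z -13.1 r 26.0 phi -2.10
-114 (375, 557) y 1.8 z 3.1 r 3.6 phi -0.52
-114 (290, 530) y -7.6 z -0.8 r 7.6 phi 1.68
-114 (460, 540) y 11.2 z 0.7 r 11.2 phi -1.51
-117 (203, 450) y -17.8 z -9.8 r 20.4 phi 2.07
-117 (235, 420) y -14.5 z -14.7 r 20.7 phi 2.37
-117 (552, 450) y 22.1 z -9.6 r 24.1 phi -1.98
-117 (375, 557) y 1.8 z 6.3 r 6.6 phi -0.28
-117 (290, 530) y -7.4 z 2.4 r 7.8 phi 1.26
-117 (460, 540) y 11.0 z 4.0 r 11.7 phi -1.23
-120 (203, 450) y -17.5 z -6.4 r 18.6 phi 1.92
-120 (235, 420) y -14.2 z -11.2 r 18.1 phi 2.24
-120 (552, 450) y 21.7 z -6.2 r 22.6 phi -1.85
-120 (375, 557) y 1.8 z 9.5 r 9.7 phi -0.19
-120 (290, 530) y -7.3 z 5.7 r 9.2 phi 0.91
-120 (460, 540) y 10.9 z 7.2 r 13.0 phi -0.99
```

```bash
python3 -c "
from h import *
goal((600.8,-35.6,160),YAW)"
```

```text
shift m [-0.2519  0.0188 -0.0497] turn -0.003 | at [349.4 -10.3 110.4] clk 1.5333 F [0.3 0.1 0.4]
```

>>> send_rows --commands '[[[-0.02,0.002,-0.02],0],[[-0.05,0.004,-0.04],-0.003],[[-0.085,0.007,-0.05],-0.003],[[-0.12,0.01,-0.05],-0.003],[[-0.155,0.013,-0.05],-0.003],[[-0.19,0.015,-0.05],-0.003],[[-0.225,0.018,-0.05],-0.003],[[-0.252,0.019,-0.05],-0.003]]'

```text
clock: 2.2
eef_pos: [603.0, -33.4, 160.2]
eef_rot: [3.141, -0.0, 2.973]
wrist_force: [-0.7, -1.2, 0.8]
finger_gap: 93.5
```

```bash
python3 -c "
from h import *
st,im=snap('wrist','w2');print(st['eef_pos'],st['eef_rot']);c=cam('wrist',st)
goal((600.8,-35.6,75),YAW)
for z in (119,):
  print(proj(c,(521.5,-42.2,100)))"
```

```text
[603.03227339 -33.4411716  160.24408082] [ 3.14145183e+00 -2.79220504e-06  2.97260528e+00]
shift m [ 0.0045 -0.0023  0.0847] turn 0.0027 | at [605.6 -34.1 159.7] clk 2.25 F [ 4.  -0.5  0.1]
[247.01155213 111.15355029]
```

View pics/w2.png

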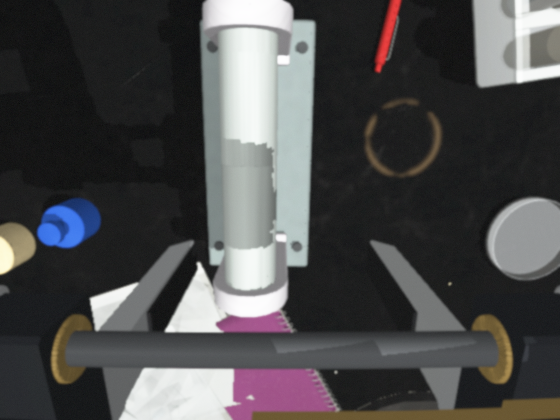

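Run:
```python
from h import *
im=cv2.imread('pics/w2.png')[:,:,::-1];crop(im,190,0,140,320,2.4,'pics/c6.png')
st={'eef_pos':np.array([603.03,-33.44,160.24]),'eef_rot':np.array([3.14145,0,2.9726])};c=cam('wrist',st)
for p in[(210,266),(308,266),(201,20),(315,20)]:print(atz(c,p,12).round(1))
```

```text
[ 662.5 -117.    12. ]
[679.2 -18.5  12. ]
[438.  -74.8  12. ]
[454.7  21.5  12. ]
```

View pics/c6.png

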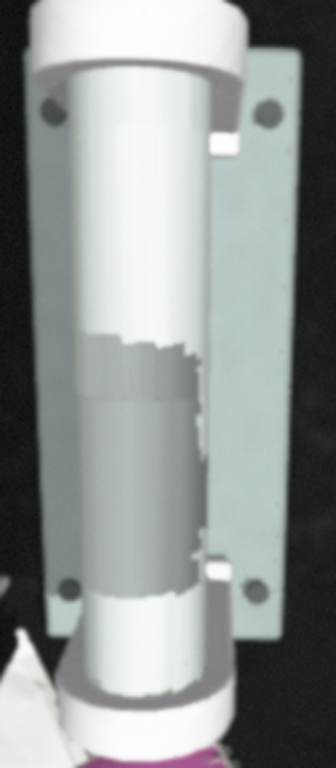

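```bash
sed -i 's/^YAW=.*/YAW=np.pi-.178\nO=np.array([558.5,-47.4,0]);X=np.array([np.cos(.178),-np.sin(.178),0]);Y=np.array([np.sin(.178),np.cos(.178),0])\ndef S(a,b,z): return O+a*X+b*Y+np.array([0,0,z])/' h.py; python3 -c "
from h import *
goal(S(40,20,64),YAW)"
```

```text
shift m [ 0.004  -0.0014  0.0957] turn 0.0087 | at [605.6 -34.1 159.7] clk 2.25 F [ 4.  -0.5  0.1]
```

>>> send_rows --commands '[[[-0.001,0.001,0.01],0.004],[[-0.001,0.001,0.03],0.008],[[-0.001,0.001,0.05],0.008],[[-0.001,0.001,0.07],0.008],[[-0.001,0.001,0.085],0.008],[[-0.001,0.001,0.096],0.008],[[-0.001,0.001,0.096],0.008],[[-0.001,0.001,0.096],0.008]]'

```text
clock: 2.92
eef_pos: [601.8, -33.7, 64.6]
eef_rot: [3.142, -0.0, 2.963]
wrist_force: [-0.1, -0.1, 0.1]
finger_gap: 94.0
```

```bash
python3 -c "
from h import *
s=manip.read_state();print(s['eef_rot'])
goal(S(40,28,64),YAW)"
```

```text
[ 3.14157005e+00 -4.19480491e-04  2.96337521e+00]
shift m [0.0002 0.0069 0.0006] turn -0.0002 | at [601.8 -33.7  64.6] clk 2.9167 F [-0.1 -0.1  0.1]
```

Approach the shaft sideways (+y) until contact force shows.

>>> send_rows --commands '[[[0,0.003,0],0],[[0,0.005,0],0],[[0,0.006,0],0],[[0,0.007,0],0],[[0,0.0075,0],0],[[0,0.008,0],0],[[0,0.008,0],0],[[0,0.008,0],0]]'

```text
clock: 3.58
eef_pos: [603.7, -28.4, 65.3]
eef_rot: [-3.139, 0.001, 2.962]
wrist_force: [-2.9, -12.9, 5.0]
finger_gap: 93.8
```

>>> send_rows --commands '[[[0,0.001,0],0],[[0,0.0015,-0.003],0],[[0,0.0015,-0.007],0],[[0,0.0015,-0.012],0],[[0,0.0015,-0.017],0],[[0,0.0015,-0.022],0],[[0,0.0015,-0.027],0],[[0,0.0015,-0.03],0]]'

```text
clock: 4.25
eef_pos: [603.7, -28.2, 94.8]
eef_rot: [-3.137, 0.0, 2.962]
wrist_force: [-1.2, -21.2, -4.8]
finger_gap: 93.9
```

```bash
python3 -c "
from h import *
st,im=snap('wrist','w3');print(st['eef_pos'],st['wrist_force']);st,im2=snap('scene','s3');crop(im2,180,180,150,80,5,'pics/c7.png')"
```

```text
[603.66384902 -28.18799056  94.82247273] [ -1.16221291 -21.18512863  -4.80736557]
```

View pics/w3.png

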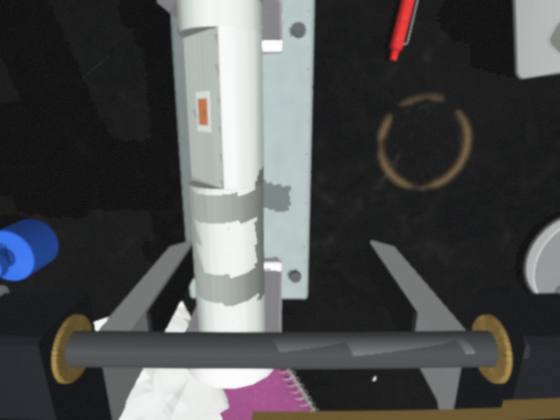

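View pics/c7.png

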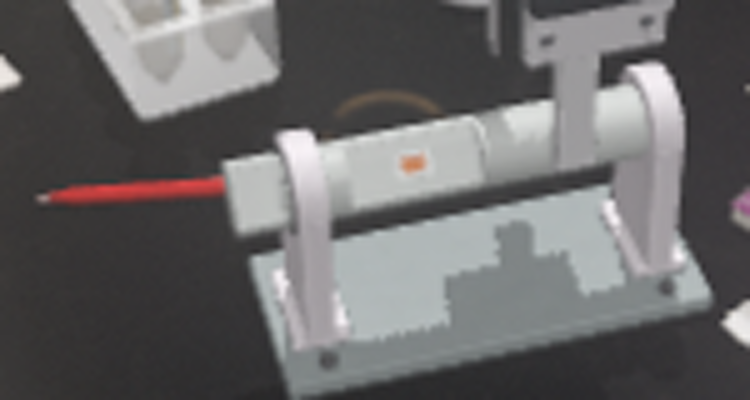

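```bash
cat >> h.py <<'E'
def pt(th,x,off=0,r=None):
    # point on flat: offset off across; at angle
    if r is None: y,z=-11*np.sin(th)+off*np.cos(th),11*np.cos(th)+off*np.sin(th)
    else: y,z=-r*np.sin(th),r*np.cos(th)
    return S(x,y,100+z)
E
python3 - <<'E'
from h import *
im=cv2.imread('pics/w3.png')[:,:,::-1];crop(im,150,0,140,220,3.5,'pics/c8.png')
st=manip.read_state();c=cam('wrist',st);cs=cam('scene')
for th in np.arange(.4,1.3,.1):
    print('%.1f'%th,[proj(c,pt(th,-37,o)).round(0) for o in(0,15.5,-15.5)],proj(cs,pt(th,-37)).round(1), proj(cs,pt(th,-3,15.5)).round(1), proj(cs,pt(th,-3,-15.5)).round(1))
E
```

```text
0.4 [array([211., 112.]), array([241., 112.]), array([184., 112.])] [261.6 210.4] [273.  202.4] [276.4 213.3]
0.5 [array([209., 112.]), array([237., 112.]), array([184., 112.])] [261.7 210.8] [273.2 202.6] [276.4 213.9]
0.6 [array([208., 112.]), array([233., 112.]), array([185., 112.])] [261.8 211.2] [273.4 202.8] [276.4 214.5]
0.7 [array([206., 112.]), array([229., 112.]), array([186., 112.])] [261.9 211.7] [273.6 203.1] [276.4 215. ]
0.8 [array([205., 112.]), array([224., 112.]), array([188., 112.])] [262.  212.1] [273.9 203.4] [276.4 215.5]
0.9 [array([204., 112.]), array([220., 112.]), array([190., 112.])] [262.1 212.5] [274.1 203.8] [276.3 216. ]
1.0 [array([203., 112.]), array([215., 112.]), array([192., 112.])] [262.2 213. ] [274.3 204.3] [276.2 216.3]
1.1 [array([202., 112.]), array([211., 112.]), array([194., 112.])] [262.2 213.4] [274.5 204.8] [276.1 216.6]
1.2 [array([201., 112.]), array([207., 112.]), array([197., 112.])] [262.3 213.8] [274.7 205.4] [276.  216.9]
```

View pics/c8.png

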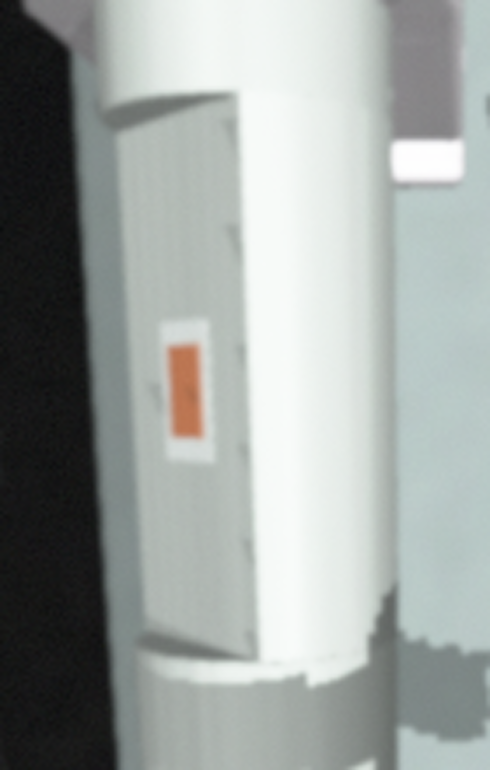

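>>> send_rows --commands '[[[0,-0.006,0],0],[[0,-0.012,0.0],0],[[0,-0.012,0.008],0],[[0,-0.012,0.018],0],[[0,-0.012,0.024],0],[[0,-0.008,0.024],0],[[0,-0.004,0.024],0],[[0,-0.002,0.024],0]]'

```text
clock: 5.02
eef_pos: [603.0, -28.1, 70.0]
eef_rot: [-3.138, -0.001, 2.963]
wrist_force: [-5.7, -25.3, -4.3]
finger_gap: 93.8
```

>>> send_rows --commands '[[[0,0.001,0],0],[[0,0.002,0],0],[[0,0.002,0],0],[[0,0.002,-0.004],0],[[0,0.002,-0.009],0],[[0,0.002,-0.014],0],[[0,0.002,-0.0175],0],[[0,0.002,-0.0175],0]]'

```text
clock: 5.68
eef_pos: [603.1, -28.1, 88.3]
eef_rot: [-3.136, -0.001, 2.962]
wrist_force: [-9.4, -22.5, 4.6]
finger_gap: 93.8
```

Run:
```python
from h import *
st,im=snap('wrist','w4');print(st['eef_pos'],st['wrist_force'])
crop(im,150,0,140,220,3.5,'pics/c9.png')
c=cam('wrist',st)
for th in np.arange(-.3,.5,.1):
    print('%.1f'%th,[proj(c,pt(th,-37,o)).round(1) for o in(0,15.5,-15.5)])
```

```text
[603.12745775 -28.10517775  88.27555489] [ -9.36621499 -22.54573454   4.56528815]
-0.3 [array([225.5, 113.2]), array([260.2, 113.1]), array([189. , 113.4])]
-0.2 [array([223. , 113.2]), array([258.4, 113.1]), array([186.4, 113.4])]
-0.1 [array([220.4, 113.2]), array([256.2, 113.1]), array([184.2, 113.5])]
0.0 [array([217.9, 113.2]), array([253.5, 113.1]), array([182.4, 113.5])]
0.1 [array([215.4, 113.3]), array([250.5, 113.1]), array([181.2, 113.5])]
0.2 [array([213. , 113.3]), array([247.1, 113.1]), array([180.3, 113.5])]
0.3 [array([210.7, 113.3]), array([243.4, 113.1]), array([179.9, 113.6])]
0.4 [array([208.5, 113.3]), array([239.4, 113.1]), array([180. , 113.6])]
```

View pics/c9.png

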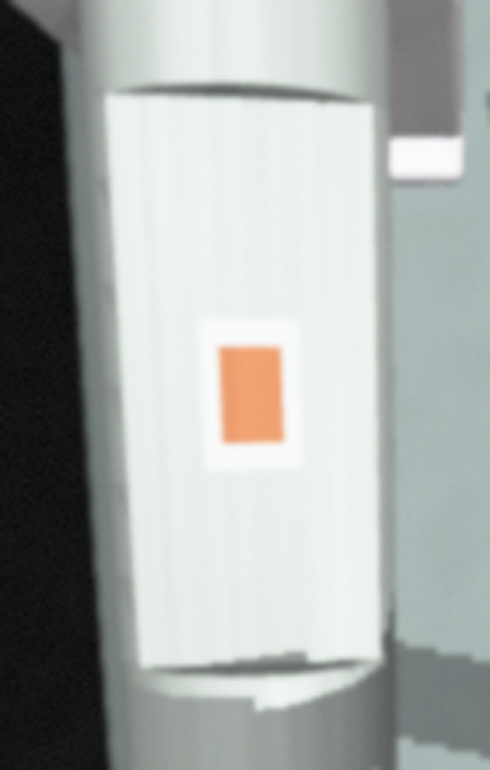

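Run:
```python
from h import *
im=cv2.imread('pics/w4.png')
g=cv2.cvtColor(im,cv2.COLOR_BGR2GRAY)
for r in(70,90,130,150,240): print(r,g[r-2:r+3,165:275].mean(0).round(0).astype(int).tolist())
c=cam('wrist')
for x,r in((-20,0),(-37,0),(-55,0),(20,0)):
    P=[proj(c,pt(a,x,r=19)) for a in np.linspace(-2,2,401)];u=[p[0] for p in P];print(x,'sil',min(u),max(u),P[200][1])
```

```text
70 [17, 16, 17, 18, 25, 55, 89, 110, 122, 125, 126, 129, 136, 146, 155, 163, 174, 202, 229, 238, 239, 239, 239, 240, 240, 240, 239, 238, 237, 239, 240, 241, 242, 242, 241, 240, 240, 240, 240, 240, 241, 241, 241, 242, 242, 241, 240, 239, 239, 239, 239, 240, 241, 241, 240, 239, 238, 238, 238, 238, 238, 238, 239, 240, 240, 240, 239, 238, 238, 238, 239, 240, 240, 241, 241, 240, 239, 239, 240, 241, 241, 241, 240, 240, 239, 239, 239, 240, 240, 240, 237, 224, 196, 175, 168, 162, 163, 172, 178, 179, 180, 180, 180, 180, 180, 179, 180, 179, 179, 178]
90 [17, 17, 18, 17, 17, 21, 37, 70, 102, 117, 123, 124, 127, 133, 142, 151, 159, 168, 196, 225, 236, 238, 238, 238, 239, 239, 239, 237, 236, 236, 237, 239, 240, 241, 241, 240, 239, 239, 239, 239, 240, 242, 243, 245, 245, 245, 244, 244, 244, 243, 243, 244, 245, 244, 244, 243, 243, 243, 243, 243, 243, 242, 243, 243, 243, 244, 243, 242, 242, 242, 241, 240, 241, 241, 241, 241, 240, 240, 240, 241, 242, 241, 241, 241, 240, 240, 240, 240, 240, 241, 240, 232, 206, 178, 168, 161, 161, 171, 179, 180, 182, 181, 181, 181, 181, 182, 181, 181, 181, 180]
130 [18
[... 1167 characters left out ...]
19, 120, 121, 125, 131, 137, 142, 145, 147, 148, 150, 151, 152, 154, 155, 156, 157, 158, 158, 158, 165, 182, 203, 217, 222, 224, 226, 227, 228, 229, 230, 231, 232, 233, 235, 235, 235, 235, 235, 236, 237, 238, 239, 241, 242, 243, 243, 243, 242, 240, 239, 238, 239, 238, 236, 234, 231, 228, 226, 224, 223, 223, 223, 220, 216, 213, 210, 208, 205, 201, 195, 189, 184, 174, 157, 133, 109, 104, 132, 165, 180, 182, 182, 182, 181, 181, 180, 180, 179, 179]
-20 sil 182.50443017343267 263.5599515988307 154.4983631717979
-37 sil 179.86269377218224 263.05185272711464 113.11755103852845
-55 sil 177.03591703811423 262.5061709872027 66.8327861620244
20 sil 188.5297508975928 264.71601300605937 243.1647303428821
```

>>> send_rows --commands '[[[0,0,0.001],0],[[0,0,0.002],0],[[0,0,0.003],0],[[0,0,0.003],0],[[0,0,0.003],0],[[0,0,0.003],0],[[0,0,0.003],0],[[0,0,0.003],0]]'

```text
clock: 6.4
eef_pos: [603.1, -28.1, 85.2]
eef_rot: [-3.136, -0.001, 2.962]
wrist_force: [-8.7, -24.7, 2.4]
finger_gap: 93.9
```

Run:
```python
from h import *
st,im=snap('wrist','w5');print(st['eef_pos'],st['wrist_force'])
g=cv2.cvtColor(im,cv2.COLOR_RGB2GRAY)
c=cam('wrist',st)
for x in(-55,-25):
    r=int(round(proj(c,pt(0,x))[1]));print(r,g[r-2:r+3,165:195].mean(0).round(0).astype(int).tolist(),g[r-2:r+3,250:270].mean(0).round(0).astype(int).tolist())
    P=[proj(c,pt(a,x,r=19))[0] for a in np.linspace(-2,2,401)];print('sil',min(P),max(P))
    for th in(-.2,-.1,0,.1,.2):print(th,[proj(c,pt(th,x,o))[0].round(1) for o in(-15.5,0,15.5)])
crop(im,150,0,140,220,3.5,'pics/c10.png')
```

```text
[603.14806321 -28.11732775  85.22439246] [ -8.70735195 -24.72542765   2.37222978]
68 [16, 19, 18, 32, 65, 98, 117, 124, 129, 134, 144, 173, 216, 235, 240, 240, 241, 241, 242, 242, 241, 239, 238, 239, 241, 242, 243, 243, 242, 241] [243, 238, 221, 201, 192, 188, 185, 179, 172, 163, 157, 162, 174, 181, 182, 182, 182, 182, 182, 182]
sil 175.05099512337097 262.1909978332814
-0.2 [np.float64(181.5), np.float64(220.0), np.float64(257.2)]
-0.1 [np.float64(179.3), np.float64(217.3), np.float64(254.9)]
0 [np.float64(177.5), np.float64(214.7), np.float64(252.1)]
0.1 [np.float64(176.2), np.float64(212.1), np.float64(248.9)]
0.2 [np.float64(175.4), np.float64(209.5), np.float64(245.3)]
142 [19, 18, 21, 18, 19, 18, 19, 21, 35, 64, 94, 113, 122, 127, 133, 149, 182, 219, 233, 237, 237, 237, 237, 237, 237, 235, 234, 235, 236, 237] [239, 239, 234, 220, 199, 189, 185, 180, 175, 167, 159, 158, 168, 179, 182, 183, 184, 184, 184, 184]
sil 179.92082381866476 263.1240838207326
-0.2 [np.float64(186.4), np.float64(223.0), np.float64(258.4)]
-0.1 [np.float64(184.2), np.float64(220.4), np.float64(256.2)]
0 [np.float64(182.4), np.float64(217.9), np.float64(253.6)]
0.1 [np.float64(181.1), np.float64(215.4), np.float64(250.5)]
0.2 [np.float64(180.3), np.float64(213.0), np.float64(247.1)]
```

View pics/c10.png

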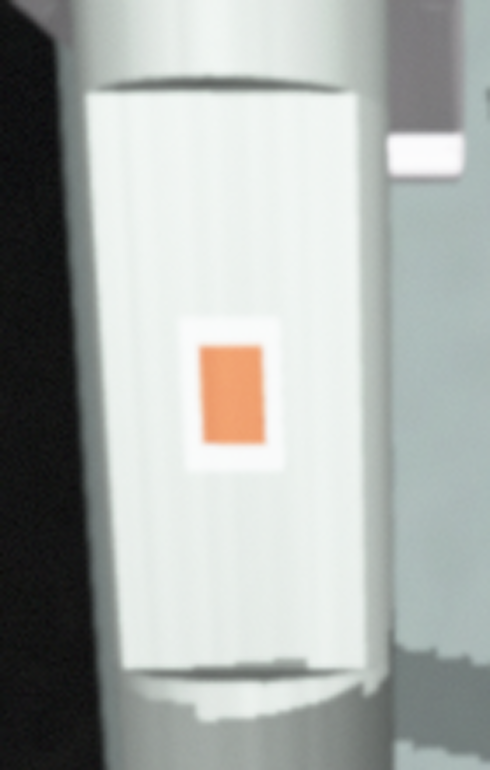

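>>> send_rows --commands '[[[0,-0.004,0],0],[[0,-0.008,0],0],[[0,-0.012,0],0],[[0,-0.014,-0.005],0],[[0,-0.014,-0.03],0],[[0,-0.014,-0.06],0],[[0,-0.014,-0.085],0],[[0,-0.014,-0.1],0]]'

```text
clock: 7.12
eef_pos: [602.1, -38.6, 188.6]
eef_rot: [3.141, 0.004, 2.963]
wrist_force: [0.4, 0.8, 0.0]
finger_gap: 94.2
```

Run:
```python
from h import *
goal((524.4,-332.7,190),YAW);goal(S(-10,0,185),YAW)
```

```text
shift m [ 0.0243 -0.3032 -0.0016] turn -0.0004 | at [602.1 -38.6 188.6] clk 7.1167 F [0.4 0.8 0. ]
shift m [ 0.0514 -0.0164  0.0034] turn -0.0004 | at [602.1 -38.6 188.6] clk 7.1167 F [0.4 0.8 0. ]
```

>>> send_rows --commands '[[[0.01,-0.005,0],0],[[0.025,-0.01,0],0],[[0.04,-0.0165,0],0],[[0.05,-0.0165,0],0],[[0.05,-0.0165,0],0],[[0.05,-0.0165,0],0],[[0.05,-0.0165,0],0],[[0.05,-0.0165,0],0]]'

```text
clock: 7.78
eef_pos: [549.8, -46.1, 185.0]
eef_rot: [3.142, 0.0, 2.963]
wrist_force: [-0.1, -0.1, -1.0]
finger_gap: 93.8
```

Run:
```python
from h import *
st,im=snap('wrist','w6');print(st['eef_pos'],st['eef_rot'])
c=cam('wrist',st);g=cv2.cvtColor(im,cv2.COLOR_RGB2GRAY)
for x in(-55,-25):
    r=int(round(proj(c,pt(0,x))[1]));print(r,g[r-2:r+3,235:262].mean(0).round(0).astype(int).tolist(),g[r-2:r+3,300:330].mean(0).round(0).astype(int).tolist())
    P=[proj(c,pt(a,x,r=19))[0] for a in np.linspace(-2,2,401)];print('sil',min(P),max(P))
    for th in(-.2,-.1,0,.1,.2):print(th,[proj(c,pt(th,x,o))[0].round(1) for o in(-15.5,0,15.5)])
print('gauge model',proj(c,pt(0,-37)))
crop(im,220,90,120,220,3.5,'pics/c11.png')
goal((524.4,-332.7,150),YAW)
```

```text
[549.79034943 -46.09919084 184.95332562] [3.14156137e+00 1.16549834e-04 2.96306645e+00]
158 [129, 129, 130, 130, 129, 130, 130, 130, 131, 130, 131, 131, 131, 130, 130, 131, 136, 154, 177, 181, 166, 146, 143, 155, 191, 230, 240] [244, 242, 234, 216, 197, 186, 182, 185, 186, 187, 187, 187, 187, 187, 187, 186, 187, 188, 187, 187, 187, 186, 187, 187, 187, 188, 189, 187, 177, 152]
sil 255.88669673906875 306.4385832154928
-0.2 [np.float64(263.0), np.float64(284.2), np.float64(304.9)]
-0.1 [np.float64(261.2), np.float64(282.7), np.float64(303.9)]
0 [np.float64(259.7), np.float64(281.2), np.float64(302.6)]
0.1 [np.float64(258.4), np.float64(279.6), np.float64(301.1)]
0.2 [np.float64(257.4), np.float64(278.1), np.float64(299.3)]
198 [128, 130, 131, 131, 131, 130, 130, 130, 130, 130, 129, 129, 128, 129, 129, 131, 145, 168, 184, 187, 177, 155, 142, 144, 150, 161, 168] [242, 235, 216, 195, 183, 178, 183, 186, 187, 188, 188, 189, 190, 190, 190, 190, 190, 188, 189, 189, 189, 188, 188, 188, 187, 186, 181, 165, 131, 81]
sil 256.6217536532161 305.73844263418795
-0.2 [np.float64(263.5), np.float64(284.1), np.float64(304.2)]
-0.1 [np.float64(261.8), np.float64(282.6), np.float64(303.2)]
0 [np.float64(260.4), np.float64(281.2), np.float64(302.0)]
0.1 [np.float64(259.1), np.float64(279.7), np.float64(300.5)]
0.2 [np.float64(258.1), np.float64(278.2), np.float64(298.8)]
gauge model [281.16276218 182.48307823]
shift m [-0.026  -0.2866  0.0348] turn -0.0006 | at [549.7 -46.1 184.8] clk 7.8333 F [ 0.2 -0.1 -0.1]
```

View pics/c11.png

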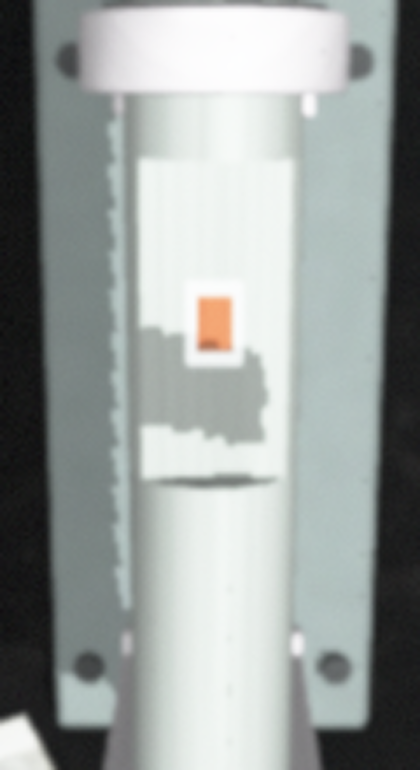

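View pics/w6.png

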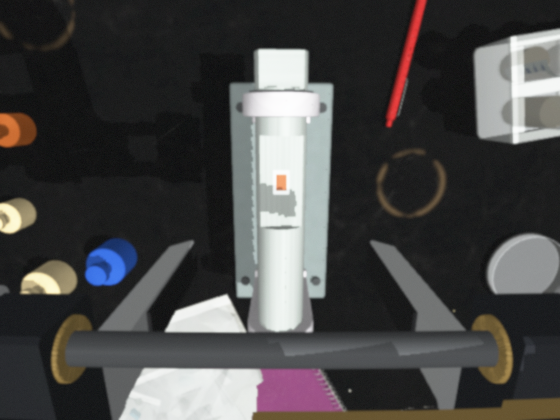

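Run:
```python
from h import *
goal((553.8,-337.8,120),YAW)
```

```text
shift m [-0.0558 -0.2863  0.0648] turn -0.0006 | at [549.7 -46.1 184.8] clk 7.8333 F [ 0.2 -0.1 -0.1]
```

>>> send_rows --commands '[[[-0.005,-0.025,0],0],[[-0.012,-0.06,0],0],[[-0.02,-0.1,0],0],[[-0.028,-0.14,0.01],0],[[-0.036,-0.18,0.02],0],[[-0.044,-0.22,0.035],0],[[-0.05,-0.255,0.05],0],[[-0.056,-0.286,0.065],0]]'

```text
clock: 8.5
eef_pos: [553.2, -340.3, 118.8]
eef_rot: [-3.142, -0.0, 2.962]
wrist_force: [-0.3, 0.5, -0.1]
finger_gap: 93.9
```

>>> send_rows --commands '[[[0,0,0],0],[[0,0,0],0],[[0,0,0],0],[[0,0,0],0],[[0,0,0],0],[[0,0,0],0],[[0,0,0],0],[[0,0,0],0]]'

```text
clock: 9.17
eef_pos: [553.7, -337.2, 120.3]
eef_rot: [-3.141, 0.0, 2.963]
wrist_force: [-0.9, -0.3, 0.4]
finger_gap: 94.0
```

Run:
```python
from h import *
st,im=snap('wrist','w7');print(st['eef_pos'],st['eef_rot'])
c=cam('wrist',st)
for z in(0,29,42):print(proj(c,(524.4,-332.7,z)))
```

```text
[ 553.71045896 -337.248198    120.29242811] [-3.14139405e+00  4.25884020e-04  2.96339745e+00]
[280.11864354 170.53663042]
[279.97307207 176.39323464]
[279.89767124 179.42759985]
```

View pics/w7.png

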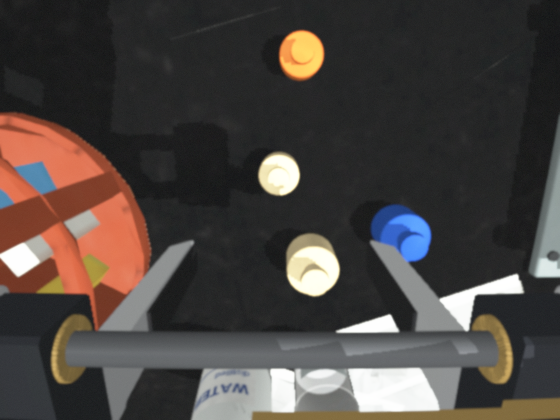

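Run:
```python
from h import *
im=cv2.imread('pics/w7.png')[:,:,::-1];crop(im,245,140,70,70,8,'pics/c12.png')
t=cv2.imread('pics/top0.png')[:,:,::-1];crop(t,370,150,190,130,4,'pics/c13.png')
```

```text
(no output)
```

View pics/c12.png

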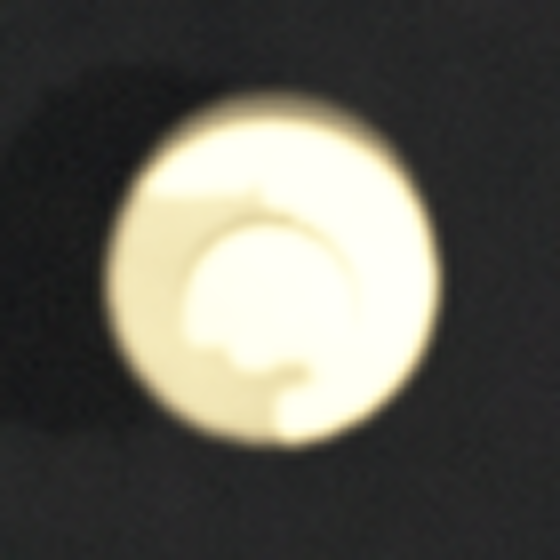

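View pics/c13.png

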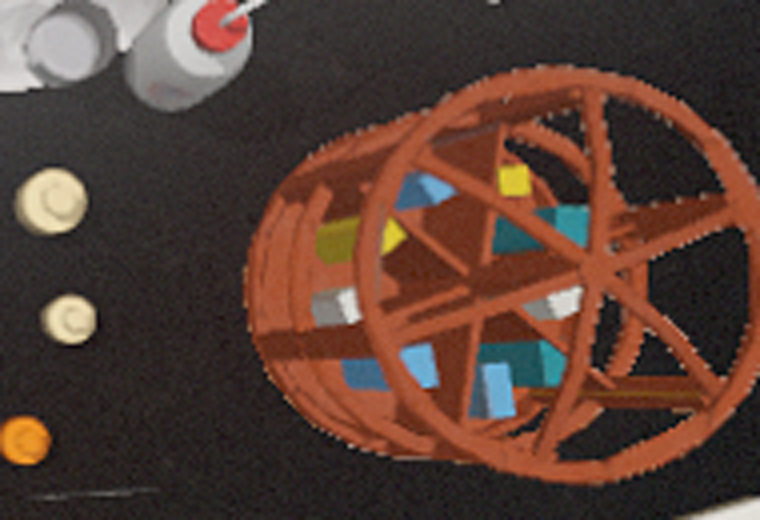

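Run:
```python
from h import *
st=manip.read_state();c=cam('wrist',st)
print(atz(c,(278.7,174.7),29),atz(c,(245+268/8-.4,140+297/8-.4),42))
goal((522.5,-334,6),YAW)
```

```text
[ 522.80614395 -333.52619251   29.        ] [ 522.05412317 -333.74099318   42.        ]
shift m [ 0.0313 -0.0022  0.1142] turn -0.0004 | at [ 553.6 -337.4  120.2] clk 9.2167 F [-0.4  0.5 -0.1]
```

>>> send_rows --commands '[[[0.012,-0.001,0],0],[[0.028,-0.002,0.005],0],[[0.0313,-0.002,0.02],0],[[0.0313,-0.002,0.045],0],[[0.0313,-0.002,0.07],0],[[0.0313,-0.002,0.09],0],[[0.0313,-0.002,0.105],0],[[0.0313,-0.002,0.112],0]]'

```text
clock: 9.88
eef_pos: [521.5, -333.4, 5.8]
eef_rot: [3.14, -0.002, 2.963]
wrist_force: [-0.3, 0.3, 0.1]
finger_gap: 93.9
```

Run:
```python
from h import *
goal((522.5,-333.6,4),YAW)
```

```text
shift m [-0.001  -0.      0.0018] turn -0.0008 | at [ 521.5 -333.4    5.8] clk 9.8833 F [-0.3  0.3  0.1]
```

>>> send_rows --commands '[[[0,0,0.001],0],[[0,0,0.002],0],[[0,0,0.002],0],[[0,0,0.002],0],[[0,0,0.002],0],[[0,0,0.002],0],[[0,0,0.002],0],[[0,0,0.002],0]]' --hand 1 --force 15

```text
clock: 10.55
eef_pos: [522.4, -334.0, 6.1]
eef_rot: [-3.141, 0.0, 2.963]
wrist_force: [-0.4, -0.3, 0.3]
finger_gap: 44.0
```

>>> send_rows --commands '[[[0,0,0],0],[[0,0,0],0],[[0,0,0],0],[[0,0,0],0],[[0,0,0],0],[[0,0,0],0],[[0,0,0],0],[[0,0,0],0]]'

```text
clock: 11.22
eef_pos: [522.4, -334.0, 6.0]
eef_rot: [3.142, -0.0, 2.963]
wrist_force: [0.1, 0.8, 1.0]
finger_gap: 30.9
```

>>> send_rows --commands '[[[0,0,-0.002],0],[[0,0,-0.006],0],[[0,0,-0.015],0],[[0,0,-0.03],0],[[0,0,-0.05],0],[[0,0,-0.075],0],[[0,0,-0.1],0],[[0,0,-0.12],0]]'

```text
clock: 11.88
eef_pos: [522.5, -334.2, 128.7]
eef_rot: [-3.141, 0.002, 2.963]
wrist_force: [1.5, -0.6, -2.0]
finger_gap: 30.9
```

Run:
```python
from h import *
print(manip.read_state()['finger_gap'])
goal(S(-37,0,170),YAW);print(S(-37,0,0))
st,im=snap('wrist','w8')
```

```text
30.89817035989884
shift m [ 0.0525  0.2885 -0.0416] turn -0.0008 | at [ 522.5 -334.2  128.7] clk 11.8833 F [ 1.5 -0.6 -2. ]
[522.08460799 -40.84872342   0.        ]
```

View pics/w8.png

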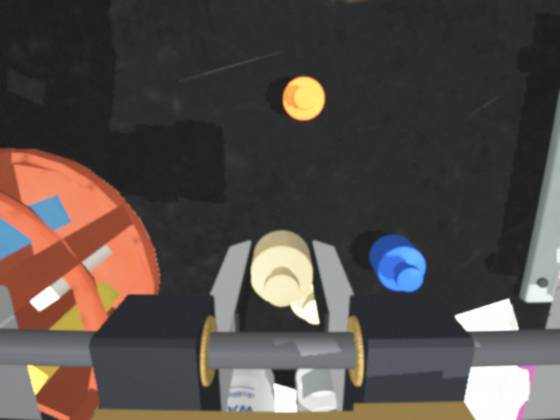

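>>> send_rows --commands '[[[0.0,0.006,-0.02],0],[[0.006,0.025,-0.04],0],[[0.013,0.06,-0.044],0],[[0.02,0.095,-0.044],0],[[0.027,0.13,-0.044],0],[[0.034,0.165,-0.044],0],[[0.041,0.2,-0.044],0],[[0.046,0.23,-0.044],0]]'

```text
clock: 12.6
eef_pos: [517.4, -97.4, 170.0]
eef_rot: [3.141, 0.0, 2.963]
wrist_force: [0.0, -1.4, -2.8]
finger_gap: 30.8
```

Run:
```python
from h import *
goal(S(-37,0,150),YAW)
```

```text
shift m [0.0054 0.0564 0.02  ] turn -0.0005 | at [517.4 -97.4 170. ] clk 12.6 F [ 0.  -1.4 -2.8]
```

>>> send_rows --commands '[[[0.003,0.025,0],0],[[0.005,0.045,0],0],[[0.006,0.056,0],0],[[0.006,0.0586,0.0],0],[[0.006,0.0586,0.01],0],[[0.006,0.0586,0.02],0],[[0.006,0.0586,0.02],0],[[0.006,0.0586,0.02],0]]'

```text
clock: 13.27
eef_pos: [522.0, -41.6, 148.8]
eef_rot: [-3.141, -0.002, 2.962]
wrist_force: [-1.0, 0.3, -1.8]
finger_gap: 30.8
```

Run:
```python
from h import *
goal(S(-37,0,120),YAW)
st,im=snap('wrist','w9');crop(im,200,180,160,180,4,'pics/c14.png')
st,im=snap('scene','s9');crop(im,200,150,130,100,6,'pics/c15.png')
```

```text
shift m [-0.      0.0008  0.0288] turn -0.0021 | at [522.  -41.6 148.8] clk 13.2667 F [-1.   0.3 -1.8]
```

View pics/c14.png

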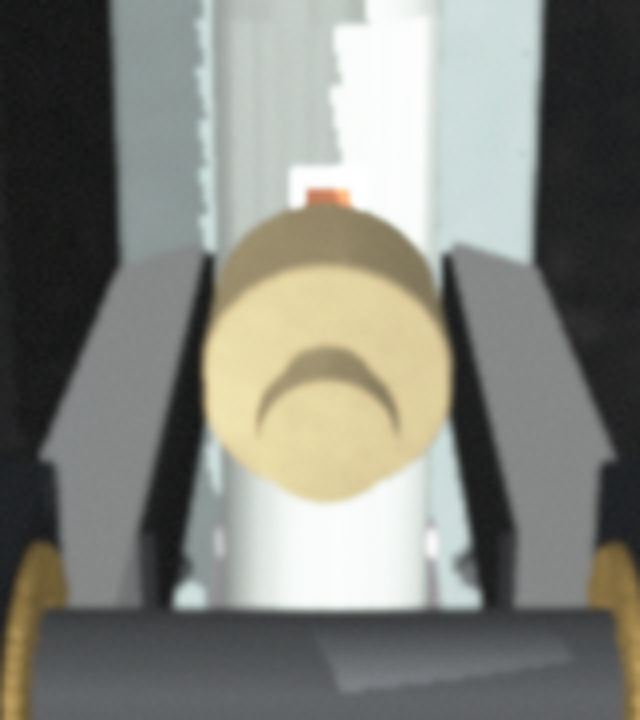

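View pics/c15.png

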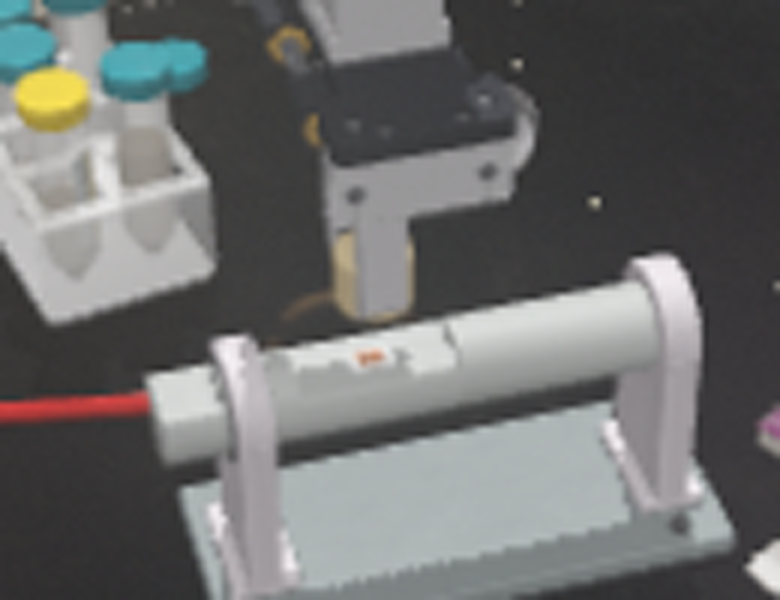

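>>> send_rows --commands '[[[0,0,0.004],0],[[0,0,0.01],0],[[0,0,0.016],0],[[0,0,0.021],0],[[0,0,0.025],0],[[0,0,0.028],0],[[0,0,0.029],0],[[0,0,0.029],0]]'

```text
clock: 14.03
eef_pos: [522.4, -40.7, 120.7]
eef_rot: [-3.142, -0.0, 2.963]
wrist_force: [0.2, 0.3, -1.6]
finger_gap: 30.9
```

>>> send_rows --commands '[[[0,0,0],0],[[0,0,0.0],0],[[0,0,0.0005],0],[[0,0,0.001],0],[[0,0,0.0015],0],[[0,0,0.0015],0],[[0,0,0.0015],0],[[0,0,0.0015],0]]'

```text
clock: 14.7
eef_pos: [522.5, -40.8, 119.5]
eef_rot: [-3.142, 0.0, 2.963]
wrist_force: [-0.3, -0.0, -2.8]
finger_gap: 30.7
```

>>> send_rows --commands '[[[0,0,0.0003],0],[[0,0,0.0006],0],[[0,0,0.0009],0],[[0,0,0.0012],0],[[0,0,0.0015],0],[[0,0,0.0015],0],[[0,0,0.0015],0],[[0,0,0.0015],0]]'

```text
clock: 15.37
eef_pos: [522.5, -40.8, 117.9]
eef_rot: [-3.142, 0.0, 2.963]
wrist_force: [0.4, 0.5, -2.6]
finger_gap: 30.5
```

Run:
```python
from h import *
st,im=snap('scene','s10');crop(im,200,150,130,100,6,'pics/c16.png');print(st['eef_pos'],st['wrist_force'])
st,im=snap('wrist','w10');crop(im,200,180,160,180,4,'pics/c17.png')
```

```text
[522.49959796 -40.77931392 117.94261704] [ 0.3846383   0.473606   -2.63844026]
```

View pics/c16.png

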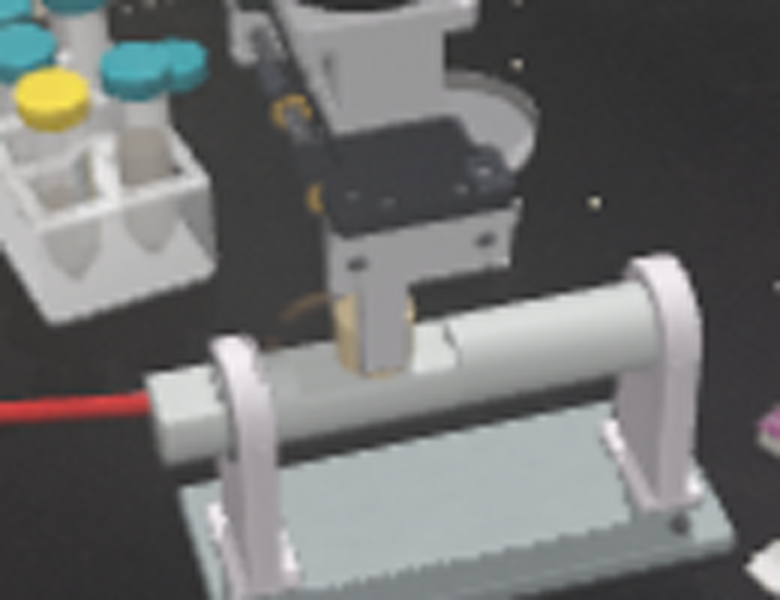

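View pics/c17.png

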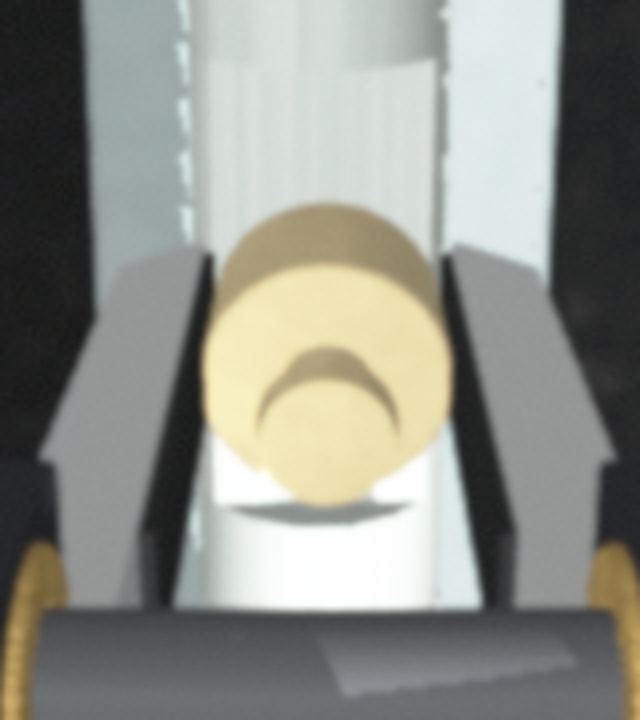

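Run:
```python
from h import *
st=manip.read_state();c=cam('wrist',st)
print(proj(c,S(-71,0,111)),proj(c,S(-3,0,111)),'weight base near',proj(c,st['eef_pos']-16*X-[0,0,6]),'body top',[proj(c,st['eef_pos']+s*16*X+[0,0,23])for s in(-1,1)])
goal(S(-37,0,117),YAW)
```

```text
[280.26232055 194.74238446] [280.42338995 305.47852819] weight base near [280.59786901 227.31667985] body top [array([280.45133747, 246.43891765]), array([280.53331266, 305.92912853])]
shift m [ 0.0004 -0.0002  0.001 ] turn -0.0008 | at [522.5 -40.8 118. ] clk 15.4667 F [-0.6 -0.  -2.8]
```

>>> send_rows --commands '[[[0,0,0.0003],0],[[0,0,0.0006],0],[[0,0,0.0008],0],[[0,0,0.0008],0],[[0,0,0.0008],0],[[0,0,0.0008],0],[[0,0,0.0008],0],[[0,0,0.0008],0]]'

```text
clock: 16.13
eef_pos: [522.5, -40.8, 117.2]
eef_rot: [3.142, 0.0, 2.963]
wrist_force: [-0.4, 0.7, -0.8]
finger_gap: 30.8
```

>>> send_rows --commands '[[[0,0,0.0002],0],[[0,0,0.0004],0],[[0,0,0.0005],0],[[0,0,0.0005],0],[[0,0,0.0005],0],[[0,0,0.0005],0],[[0,0,0.0005],0],[[0,0,0.0005],0]]'

```text
clock: 16.8
eef_pos: [522.6, -40.8, 117.0]
eef_rot: [3.142, 0.001, 2.963]
wrist_force: [-2.6, 0.6, 4.1]
finger_gap: 30.6
```

>>> send_rows --commands '[[[0,0,-0.0003],0],[[0,0,-0.0004],0],[[0,0,-0.0004],0],[[0,0,-0.0004],0],[[0,0,-0.0004],0],[[0,0,-0.0004],0],[[0,0,-0.0004],0],[[0,0,-0.0004],0]]' --hand 0.0

```text
clock: 17.47
eef_pos: [522.5, -40.8, 117.0]
eef_rot: [-3.142, -0.0, 2.963]
wrist_force: [-0.9, 0.7, -0.4]
finger_gap: 47.0
```

Run:
```python
from h import *
st,im=snap('wrist','w11');crop(im,200,180,160,180,4,'pics/c18.png');print(st['finger_gap'],st['wrist_force'])
```

```text
47.00903706162694 [-0.8615649   0.74531553 -0.35235111]
```

View pics/c18.png

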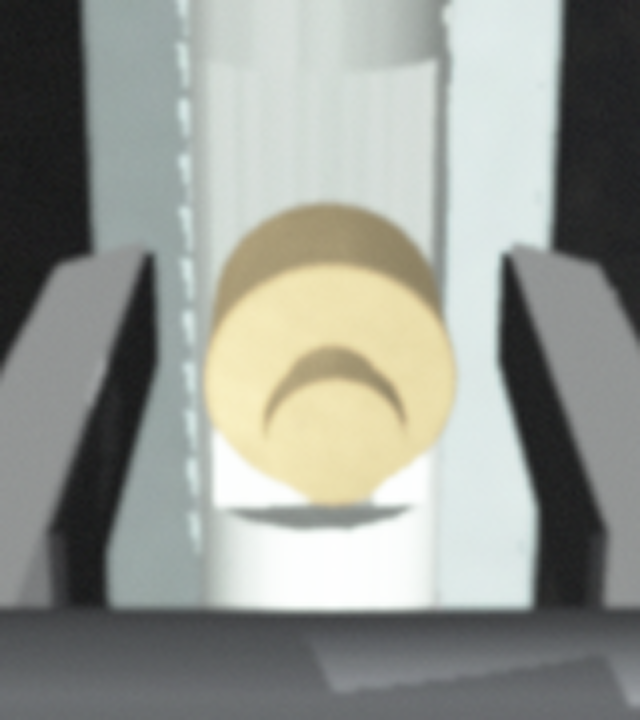

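>>> send_rows --commands '[[[0,0,-0.003],0],[[0,0,-0.01],0],[[0,0,-0.02],0],[[0,0,-0.035],0],[[0,0,-0.05],0],[[0,0,-0.065],0],[[0,0,-0.078],0],[[0,0,-0.085],0]]'

```text
clock: 18.18
eef_pos: [523.0, -40.8, 204.7]
eef_rot: [3.141, 0.003, 2.963]
wrist_force: [-0.6, -0.0, 0.0]
finger_gap: 47.1
```

>>> send_rows --commands '[[[-0.01,0,0],0],[[-0.025,0,0],0],[[-0.04,0,0],0],[[-0.05,0,0],0],[[-0.05,0,0],0],[[-0.05,0,0],0],[[-0.05,0,0],0],[[-0.05,0,0],0]]'

```text
clock: 18.85
eef_pos: [571.2, -49.5, 202.3]
eef_rot: [3.142, 0.0, 2.963]
wrist_force: [0.1, 0.3, -0.1]
finger_gap: 46.7
```

Run:
```python
from h import *
st,im=snap('wrist','w12');crop(im,215,80,130,190,4,'pics/c19.png');c=cam('wrist',st);print(st['eef_pos'])
st2,im2=snap('scene','s12')
crop(im2,200,150,130,100,6,'pics/c20.png')
cs=cam('scene')
def circ(cc,th,z,r,tw):
    n=np.cos(th)*np.array([0,0,1])-np.sin(th)*Y;t=np.cos(th)*Y+np.sin(th)*np.array([0,0,1])
    P=np.array([proj(cc,pt(th,-37)+n*z+r*(np.cos(a)*X+np.sin(a)*t)) for a in np.linspace(0,6.28,200)]);return P[:,0].min(),P[:,0].max(),P[:,1].min(),P[:,1].max()
for th in(-.1,-.05,0,.05):
    print(th,'edges',[proj(c,pt(th,x,o))[0].round(1) for x in(-65,-8) for o in(-15.5,15.5)],'body top',np.round(circ(c,th,29,16,0),1),'knob',np.round(circ(c,th,42,8,0),1),'base',np.round(circ(c,th,0,16,0),1))
print([proj(c,pt(0,x))[1] for x in(-65,-8)])
P=[[proj(c,pt(a,x,r=19))[0] for a in np.linspace(-2,2,401)] for x in(-65,-8)];print('sil',[(min(p),max(p)) for p in P])
```

```text
[571.21702162 -49.53417828 202.29668866]
-0.1 edges [np.float64(261.3), np.float64(302.5), np.float64(262.4), np.float64(301.5)] body top [263.1 309.3 131.  177.6] knob [276.4 300.7 144.5 169.1] base [261.2 302.6 129.1 171. ]
-0.05 edges [np.float64(260.6), np.float64(301.9), np.float64(261.7), np.float64(300.9)] body top [260.1 306.6 131.  177.6] knob [272.3 296.8 144.6 169.1] base [260.5 302.1 129.1 171.1]
0 edges [np.float64(259.9), np.float64(301.3), np.float64(261.0), np.float64(300.3)] body top [257.3 303.8 131.  177.7] knob [268.2 292.7 144.6 169.2] base [259.8 301.4 129.1 171.1]
0.05 edges [np.float64(259.2), np.float64(300.6), np.float64(260.4), np.float64(299.6)] body top [254.5 300.9 131.  177.6] knob [264.2 288.7 144.6 169.1] base [259.2 300.8 129.1 171.1]
[np.float64(112.80111591932695), np.float64(187.39836353923778)]
sil [(np.float64(256.17439263740584), np.float64(305.042421162073)), (np.float64(257.4650790612562), np.float64(303.90454408970976))]
```

View pics/c19.png

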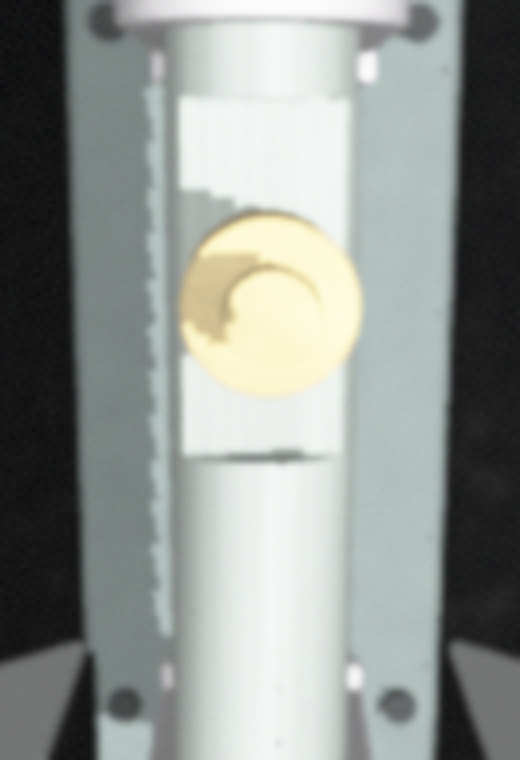

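View pics/c20.png

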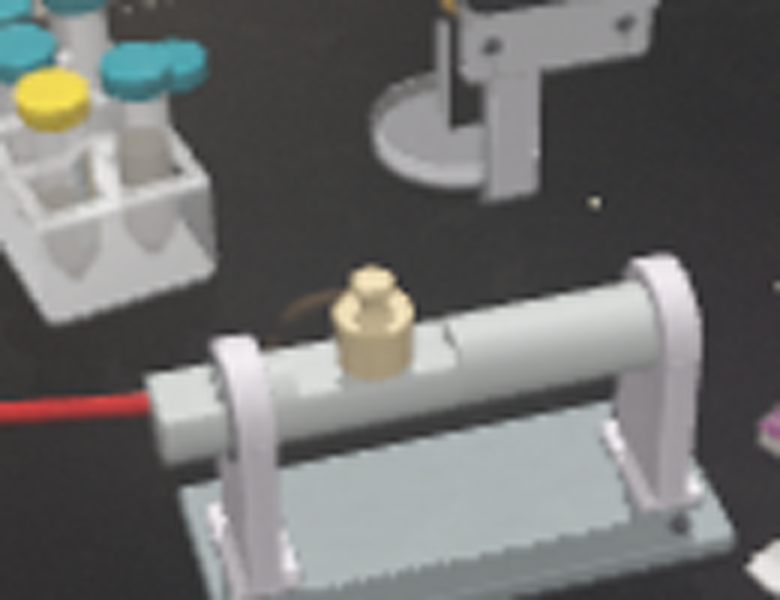

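```bash
python3 -c "
from h import *
s=manip.read_state();print(s['clock'],s['wrist_force'],abs(s['qd']).max())
manip.sign_off()"
```

```text
18.95 [-0.36782513 -0.58224407  0.38262425] 0.004958458235265028
the job is handed in; nothing more can be done
```

The flat now faces up with the small brass weight standing on its middle, and I handed the job in at about 19 s; no verdict was reported.

**What I did:** I rolled the shaft by pressing one finger against the side of its plain length and moving it up. It went from about 2.3 rad to roughly level in two strokes, with a small correction back. I checked the flat before fetching the weight. The look-alikes (blue, orange and the large brass one) were left alone. I gripped the small brass weight by its body at 15 N. I set it down with about 6 N of pressure, then opened the fingers and backed off.

**Last checks:**
- **Flat:** the final pictures put it about 0.04 rad off vertical, against a limit of 0.12. Single edge readings ranged from about 0 to −0.05 rad.
- **Weight:** it stands upright and let go, and leans with the flat, so also about 0.04 rad. It is about 1 mm from the middle along the shaft and within about 1 mm across.
- **Arm:** clear of everything and at rest, with wrist force near zero.
- **Dish, beaker and pen:** never touched. I did not re-measure their positions.

**One reading that disagreed:** before letting go, the weight's near base edge appeared about 2.5 mm further along the shaft than my model predicted. The view after release showed only about 1 mm.

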